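# Pack the caddy for a re-heeling job

### The job

Pack the cobbler's caddy for one re-heeling job: stand the block heel in the square well, the small amber jar in the round well and the small brush, bristles down, in the oblong well, each upright and resting on the floor of its well. Set the glass jar down gently rather than dropping it, and leave the wedge heel, the big jar and the big brush where they are.

Things in the scene. Friction and masses are not known exactly. Their poses are not given: they have to be found in the camera images.
- caddy: Low open wooden caddy, fixed to the table, 124 mm (its x) by 342 mm (its y), walls 7 mm thick and 34 mm high, steel corner plates and dark hand slots on its ends. It holds the three well blocks side by side along its y, 108 mm between centres, in any order. Origin: centre of its underside on the table; yaw up to 0.2 rad either way.
- round_well: Lift-in plywood block in one bay of the caddy, 106 x 106 mm and 24 mm high, its underside 7 mm above the table, with a round well 72 mm across and 18 mm deep lined with grey felt. Immovable. Origin: centre of the block's underside (well floor 6 mm above it, rim 24 mm above it), well centred on it; z up, axes as the caddy's. For the small jar.
- square_well: Lift-in plywood block in one bay of the caddy, 106 x 106 mm and 24 mm high, its underside 7 mm above the table, with a square well 66 x 66 mm and 18 mm deep lined with grey felt. Immovable. Origin: centre of the block's underside (well floor 6 mm above it, rim 24 mm above it), well centred on it; z up, axes as the caddy's. For the block heel.
- oblong_well: Lift-in plywood block in one bay of the caddy, 106 x 106 mm and 24 mm high, its underside 7 mm above the table, with an oblong well 94 mm (along the block's x, across the caddy) by 54 mm (along y) and 18 mm deep lined with grey felt. Immovable. Origin: centre of the block's underside (well floor 6 mm above it, rim 24 mm above it), well centred on it; z up, axes as the caddy's. For the small brush.
- block_heel: Block heel of a shoe in stacked dark brown leather with a pale top layer, standing on its black rubber tip: D-shaped seen from above, 46 mm long (x) and 42 mm wide (y), 60 mm high, upright sides all the way; flat face at -x, round back at +x, flat parallel sides at +-y. Loose, about 90 g. Origin: centre of its underside, z up.
- small_jar: Small closed glass jar of amber glass with a flat steel lid, upright, 52 mm in diameter and 62 mm high. Loose, about 160 g. Origin: centre of its underside, z up.
- small_brush: Small shoe brush lying bristles down: light wooden back 76 mm long (x) and 34 mm wide (y), 24 mm thick with rounded edges, on a stiff dark bristle pad 28 mm high and slightly smaller; 52 mm high in all. Loose, about 60 g. Origin: centre of the underside of the bristles, z up.
- wedge_heel: Look-alike to leave alone: wedge heel in the same stacked brown leather with pale top layer, on the table, 96 mm long (x), 44 mm wide (y), 48 mm high at its round +x end, stepping down to 8 mm at its -x end. Loose. Origin: centre of its underside.
- big_jar: Look-alike to leave alone: big jar of the same amber glass with the same steel lid, 72 mm in diameter and 100 mm high. Loose. Origin: centre of its underside.
- big_brush: Look-alike to leave alone: big shoe brush of the same make, bristles down, 140 mm long (x), 48 mm wide (y), 58 mm high. Loose. Origin: centre of the underside of the bristles.
Things that resemble listed ones, but are neither listed nor needed, are in the scene too. What is shaped like the small_brush but green or red is not meant. Leave any red or turquoise look-alike of the small_jar alone.

How it is judged:
At the end, for the whole second after the job is handed in: Heel in square well, small jar in round, small brush in oblong: each within 18 mm of the well centre, underside 2 to 11 mm above the block underside (well floor: 6 mm), upright within 0.12 rad, released, at rest; wedge heel, big jar, big brush within 30 mm of their start (horizontal distance between block_heel and square_well below 0.018 m and z of block_heel in the frame of square_well between 0.002 and 0.011 m and angle between each of block_heel, small_jar, small_brush's own z axis and vertical below 0.12 rad and linear speed of each of block_heel, small_jar, small_brush below 0.02 m/s and angular speed of each of block_heel, small_jar, small_brush below 0.2 rad/s and horizontal distance between small_jar and round_well below 0.018 m and z of small_jar in the frame of round_well between 0.002 and 0.011 m and horizontal distance between small_brush and oblong_well below 0.018 m and z of small_brush in the frame of oblong_well between 0.002 and 0.011 m and distance of each of wedge_heel, big_jar, big_brush from where it was at the start of the episode below 0.03 m); the robot touches nothing.
It fails at once if wedge heel moved more than 30 mm (distance of wedge_heel from where it was at the start of the episode above 0.03 m).
It fails at once if big jar moved more than 30 mm (distance of big_jar from where it was at the start of the episode above 0.03 m).
It fails at once if big brush moved more than 30 mm (distance of big_brush from where it was at the start of the episode above 0.03 m).
It fails at once if the small glass jar dropped into its well (faster than 0.6 m/s as it arrives, a fall of about 18 mm) (horizontal distance between small_jar and round_well below 0.05 m and z of small_jar in the frame of round_well below 0.03 m and linear speed of small_jar above 0.6 m/s).
It also fails if it takes over 83 s, if anything falls off the work surface, if the arm or the gripper's body presses on something with over 40 N, if the wrist force passes 120 N, or if a joint passes its speed limit or range.

### The arm

A 7-joint arm with a two-finger parallel gripper is mounted at the origin on the work surface. World frame = base frame: x ahead of the robot, y to its left, z up, the work surface at z = 0. Lengths are in m, angles in rad, forces in N, time in s.
With the tool pointing down it reaches from about 0.35 to 0.9 m from the base axis. Payload 8.1 kg.
Tool frame: the origin (TCP) lies at the very end of the fingers, on their centre line; the grasp point (between the pads) lies 19 mm behind it (manip.grasp_offset is the distance from the TCP to the grasp point, in m); y points along the fingers, x is the direction in which the jaws open and shut, and the axes are right-handed (so a half turn about y gives the same grasp; the last joint's range is limited). The gripper opens to 85 mm and grips with 20 to 120 N. Pads are 22 mm wide; open, the fingers measure 114 mm over their backs; the gripper's body (76 mm by 85 mm) begins 54 mm behind the grasp point. The pads swing forward as they close: fully open they stand 13 mm farther back than shut.
Start: joints at [1.076, 0.434, 0.025, 1.573, -0.012, 1.134, -0.075], TCP at [0.239, -0.578, 0.196] pointing down, gripper open.
Joint ranges: [-2.62, 2.62], [-0.44, 2.09], [-1.27, 1.32], [0.08, 2.57], [-1.32, 4.46], [0.12, 2], [-2.74, 2.74]. Speed limits (rad/s): [2.22, 2.22, 3.01, 3.01, 3.14, 3.14, 3.14].

### API

Orientations are given as a 3x3 rotation matrix whose columns are the frame's x, y, z axes.
In Python, from plant import manip gives the robot as it stands.
- The arm moves only by the shell command python3 -m jog 'ROWS' [OPENING] [FORCE]. ROWS is JSON, a list of rows, each a list of 4 numbers: the shift along the world's x, y, z in cm, then the turn about the world's z in degrees. A call has 1 to 8 rows; each row shifts and turns the commanded pose from where the row before left it; what a row does not reach is not made up. A row lasts 1/10 s, in which the tool goes at most 50 mm and 8.59 degrees, less where a joint would pass 70% of its speed; a pose out of reach is approached as far as the arm can. A call is refused whole if a number of a shift passes 5 or a number of a turn 8.59, either way. A call with a gripper value outside its range is refused whole. OPENING is the gripper's target within -1 to 1 (shut at 1, half-way at 0, fully open at -1), set as the call begins (- or left out, the last holds). The fingers move at their own pace and stop on an object; FORCE is the grip in N (left out, the last holds). Time passes only in rows, so rows that do not move let the fingers close. It gives the time, the measured TCP pose, the force and the opening at its end, in the units of the state.
- manip.sense(): the state, without advancing time (a new reading comes with each control period).
- manip.camera(name): name is "scene" or "top" or "wrist"; returns a dict with "img" (384x512x3 uint8, blue, green, red), "fov_y" (degrees; the focal length in pixels is half the picture's height over the tangent of half this angle, whatever the lens; pixels are square), "cx", "cy" (the principal point, pixels), "R" (3x3) and "t" (3): a world point X has camera coordinates R X + t. Camera axes: x right, y down, z forward; pixel columns grow to the right and rows downward; lengths in m; the calibration is good to about 2 mm. A picture is of the moment at which its call begins. There is no depth.
- manip.finish_job(): hands the job in, once; it reports no verdict.
The state is a dict: "time": time; "joint_pos": joint angles; "qd": joint speeds; "effort": joint torques, N m; "ee_pos": TCP position; "tool_rot": TCP orientation; "ft_force": force on the tool from outside, world axes, zero at the start; "torque": the same for the moment, N m; "width": opening from 0.0 (shut) to 1.0 (fully open).
Only numpy, scipy, OpenCV 4.12 (cv2) and the standard library are available. Lean on these libraries where they do the work, as an engineer would, in place of code of your own. Each camera call takes 0.05 s, during which the arm holds its last target.

## Working session

There is one attempt and no reset: what is moved stays moved. The work goes in short steps, Python scripts to look and compute and a shell command to move; the robot and the scene stay as the last step left them, time stands still between calls to the robot, and variables do not carry over. Pictures are saved under pics/ and viewed, and the job is handed in when it is done.

```bash
ls; mkdir -p pics; python3 - <<'E'
from plant import manip
import cv2,numpy as np
s=manip.sense();print(s['time'],s['ee_pos'],s['tool_rot'],s['width'],manip.grasp_offset)
for n in("scene","top","wrist"):
    c=manip.camera(n);cv2.imwrite(f"pics/{n}0.png",c["img"]);print(n,c["fov_y"],c["cx"],c["cy"],np.round(c["R"],3).tolist(),np.round(c["t"],3))
    np.savez(f"{n}0.npz",**c)
E
```

```text
pics
0.0 [ 0.23839067 -0.57710573  0.19481386] [[ 3.81809990e-01 -7.61336602e-04  9.24240527e-01]
 [-9.24239381e-01  1.46261913e-03  3.81810721e-01]
 [-1.64249836e-03 -9.99998641e-01 -1.45214673e-04]] 1.0034769681123545 0.0187
scene 54.51954051361486 250.92879510331977 193.2530349173632 [[0.705, 0.709, -0.015], [0.442, -0.456, -0.772], [-0.554, 0.538, -0.635]] [-0.317 -0.193  1.372]
top 56.78404092987035 257.3187469902117 182.51560530070986 [[0.005, -1.0, 0.021], [-0.989, -0.008, -0.145], [0.145, -0.02, -0.989]] [-0.045  0.452  0.995]
wrist 71.82167303605661 258.66814495940116 193.12436407594734 [[0.381, -0.925, -0.001], [-0.892, -0.367, 0.264], [-0.245, -0.1, -0.964]] [-0.625 -0.034  0.379]
```

View pics/scene0.png

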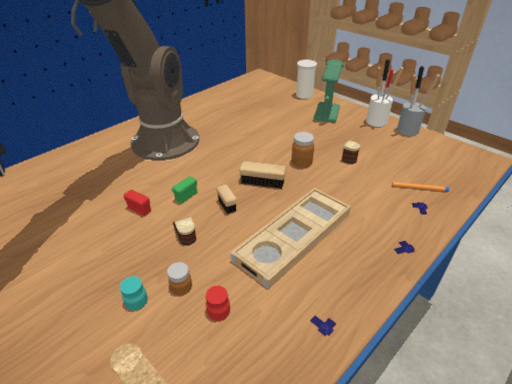

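View pics/top0.png

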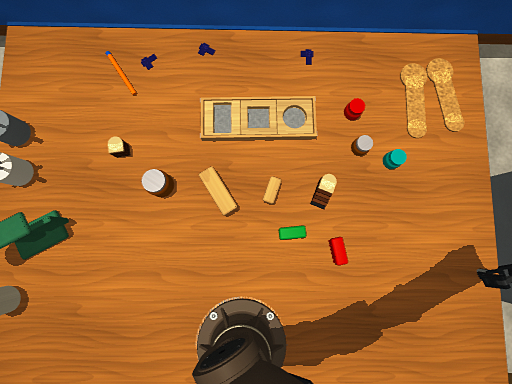

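View pics/wrist0.png

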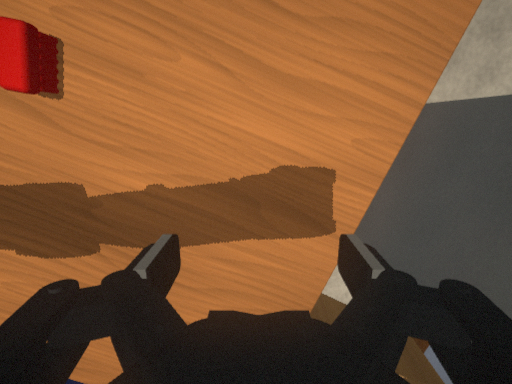

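The top view shows the caddy with its oblong, square and round wells at (222,118), (259,118) and (294,118). The block heel is at (118,147), the small jar at (363,145) and the small brush at (272,190). The wedge heel is at (323,190), the big jar at (155,182) and the big brush at (218,190). Next I'll measure them.

```bash
cat > h.py <<'E'
import numpy as np,cv2
def load(n):
    return dict(np.load(n+".npz"))
def f(c): return c["img"].shape[0]/2/np.tan(np.radians(float(c["fov_y"]))/2)
def ray(c,u,v,z):
    d=c["R"].T@np.array([(u-c["cx"])/f(c),(v-c["cy"])/f(c),1]); o=-c["R"].T@c["t"]
    return o+d*(z-o[2])/d[2]
def proj(c,X):
    p=c["R"]@np.array(X)+c["t"]; return np.array([c["cx"]+f(c)*p[0]/p[2],c["cy"]+f(c)*p[1]/p[2]])
E
python3 - <<'E'
from h import *
c=load("top0")
def crop(c,x0,y0,x1,y1,k,name):
    cv2.imwrite("pics/"+name,cv2.resize(c["img"][y0:y1,x0:x1],None,fx=k,fy=k,interpolation=cv2.INTER_CUBIC))
crop(c,190,85,330,215,5,"t_mid.png")
crop(c,90,125,190,205,6,"t_left.png")
crop(c,335,90,415,180,6,"t_right.png")
s=load("scene0"); crop(s,110,120,370,320,3,"s_mid.png")
E
```

```text
(no output)
```

View pics/t_mid.png

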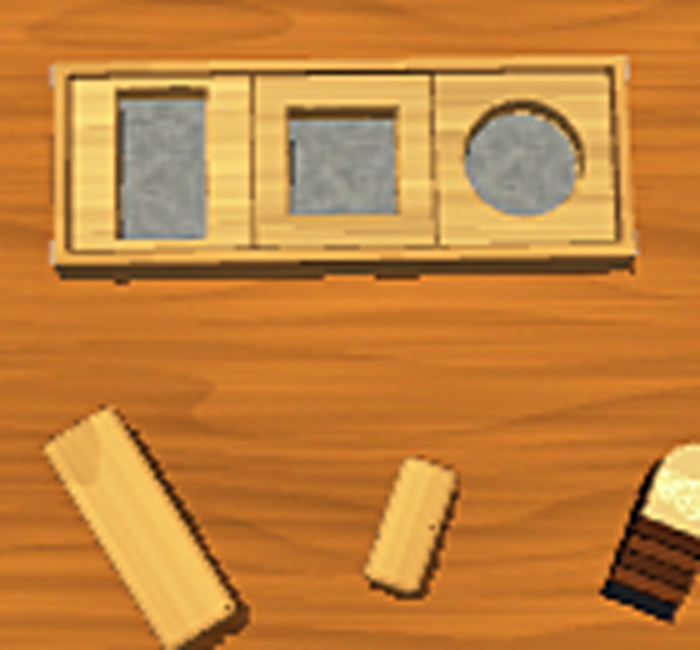

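View pics/t_left.png

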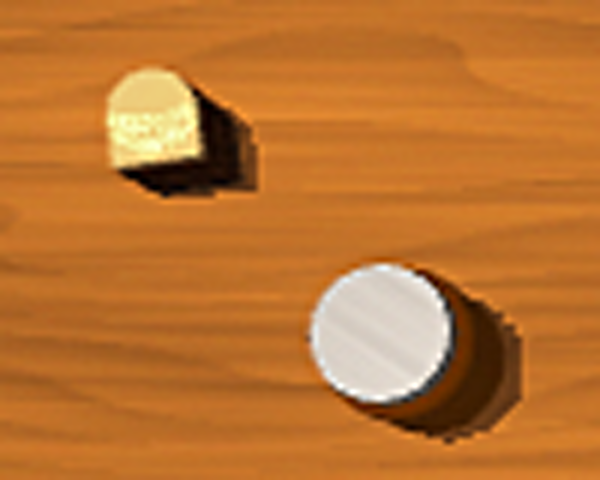

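View pics/t_right.png

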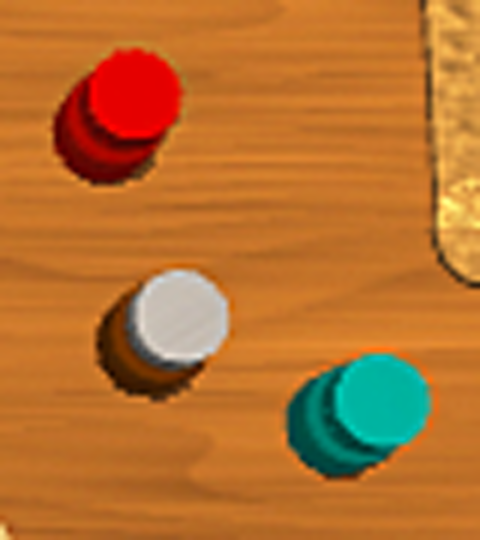

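View pics/s_mid.png

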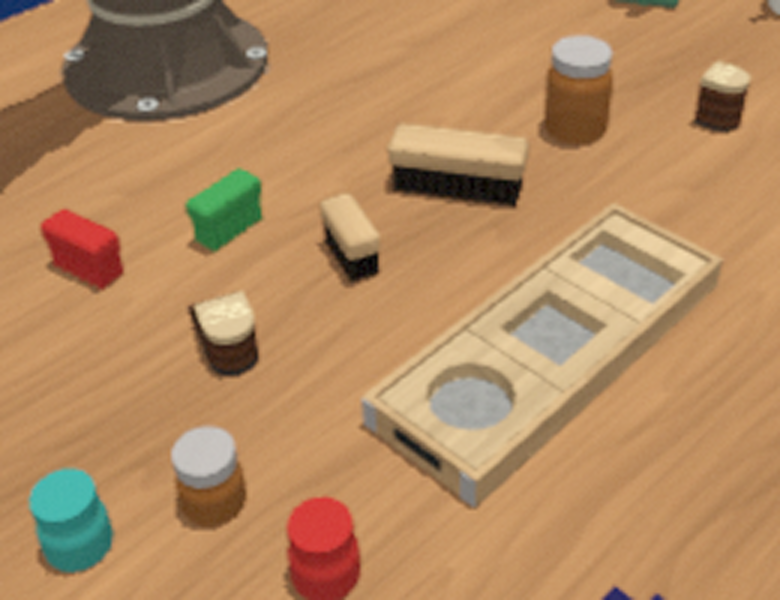

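The crops confirm the identities: block heel top around (115,145), small jar lid around (365,143), brush back around (272,190). All are free-standing. Now to turn them into positions.

```bash
python3 - <<'E'
from h import *
c=load("top0"); s=load("scene0")
# caddy corners from crop
P=[]
for p in [(53,66),(628,60),(636,254),(52,262)]:
    u,v=190+(p[0]+.5)/5-.5,85+(p[1]+.5)/5-.5; P.append(ray(c,u,v,.034)[:2])
P=np.array(P);print("corners",P.round(3).tolist(),"c",P.mean(0).round(4))
print("sides",[np.linalg.norm(P[i]-P[(i+1)%4]).round(4) for i in range(4)])
ydir=(P[0]-P[1]+P[3]-P[2]);print("caddy yaw",np.degrees(np.arctan2(-ydir[0],ydir[1])))
def blob(c,lo,hi,box,z,name):
    hsv=cv2.cvtColor(c["img"],cv2.COLOR_BGR2HSV);x0,y0,x1,y1=box
    m=cv2.inRange(hsv,lo,hi);k=np.zeros_like(m);k[y0:y1,x0:x1]=m[y0:y1,x0:x1]
    cs,_=cv2.findContours(k,cv2.RETR_EXTERNAL,cv2.CHAIN_APPROX_NONE);q=max(cs,key=cv2.contourArea)
    pts=np.array([ray(c,*a,z)[:2] for a in q[:,0]],np.float32)
    M=cv2.moments(pts.reshape(-1,1,2));ce=np.array([M["m10"],M["m01"]])/M["m00"]
    r=cv2.minAreaRect(pts)
    pm=q[:,0].mean(0)
    print(name,"px",pm.round(1),"cent",ce.round(4),"rect",np.round(r[0],4),np.round(r[1],4),round(r[2],1))
    return k
g=((0,0,90),(180,60,230))
blob(c,*g,(205,95,235,140),.013,"oblfloor");blob(c,*g,(240,95,275,140),.013,"sqfloor");blob(c,*g,(280,95,312,140),.013,"rdfloor")
blob(c,(0,0,120),(180,50,255),(350,125,380,160),.062,"jar")
blob(c,(15,40,150),(35,200,255),(100,130,135,160),.060,"heel")
blob(c,(14,40,130),(35,170,255),(258,170,290,210),.050,"brush")
blob(c,(0,0,120),(180,50,255),(138,160,180,205),.100,"bigjar")
blob(s,(0,0,120),(180,50,255),(160,255,200,285),.062,"jar scene")
blob(s,(15,20,150),(35,200,255),(340,135,362,155),.060,"heel scene")
blob(s,(5,20,130),(35,130,255),(212,178,242,208),.050,"brush scene")
E
```

```text
corners [[0.707, 0.13], [0.715, -0.215], [0.595, -0.217], [0.586, 0.127]] c [ 0.6507 -0.0437]
sides [np.float64(0.345), np.float64(0.1204), np.float64(0.3447), np.float64(0.1206)]
caddy yaw 1.435559484911629
oblfloor px [222.3 118.3] cent [0.651  0.0645] rect [0.6505 0.0658] [0.085  0.0486] 0.9
sqfloor px [258.1 118. ] cent [ 0.6532 -0.0439] rect [ 0.6534 -0.0435] [0.0567 0.0611] 0.7
rdfloor px [293.7 117.7] cent [ 0.656 -0.152] rect [ 0.6563 -0.1513] [0.06   0.0642] 0.7
jar px [364.7 142.6] cent [ 0.5677 -0.3498] rect [ 0.5667 -0.3501] [0.0426 0.0425] 43.7
heel px [114.6 144.8] cent [0.555  0.3646] rect [0.5565 0.3651] [0.0464 0.0437] 10.3
brush px [271.6 189.7] cent [ 0.4303 -0.0825] rect [ 0.4308 -0.0822] [0.0322 0.0736] 71.6
bigjar px [153.  180.1] cent [0.447  0.2404] rect [0.4473 0.2403] [0.0592 0.0591] 28.2
jar scene px [177.6 271.8] cent [ 0.5738 -0.3518] rect [ 0.5733 -0.353 ] [0.0442 0.0559] 52.7
heel scene px [349.4 143.4] cent [0.5484 0.3767] rect [0.5487 0.3656] [0.0691 0.1228] 34.7
brush scene px [225.1 193.5] cent [ 0.4266 -0.0745] rect [ 0.4304 -0.0808] [0.0864 0.1334] 46.3
```

```bash
python3 -m jog '[[3,2,0,1],[4,2.8,0,2],[4,2.8,0,2],[4,2.8,0,2],[4,2.8,0,2],[4,2.8,0,2],[4,2.8,0,1],[3,2,0,0]]' -1 40; python3 -m jog '[[1.5,1,0,0],[0,0,0,0],[0,0,0,0]]'
python3 - <<'E'
from plant import manip
import cv2,numpy as np
s=manip.sense();print(s['ee_pos'],s['tool_rot'].round(3).tolist() if hasattr(s['tool_rot'],'round') else s['tool_rot'])
c=manip.camera("wrist");np.savez("w1.npz",**c);cv2.imwrite("pics/w1.png",c["img"])
E
```

```text
time: 0.95
ee_pos: [0.5413, -0.3664, 0.1953]
tool_rot: [[0.568, 0.0, 0.823], [-0.823, 0.001, 0.568], [-0.001, -1.0, 0.001]]
ft_force: [0.2, -0.6, 0.4]
width: 0.997
time: 1.25
ee_pos: [0.5526, -0.3606, 0.1952]
tool_rot: [[0.565, -0.001, 0.825], [-0.825, -0.001, 0.565], [-0.0, -1.0, -0.001]]
ft_force: [-0.1, -1.2, -0.9]
width: 1.001
[ 0.55260734 -0.36062968  0.19521492] [[0.565, -0.001, 0.825], [-0.825, -0.001, 0.565], [-0.0, -1.0, -0.001]]
```

View pics/w1.png

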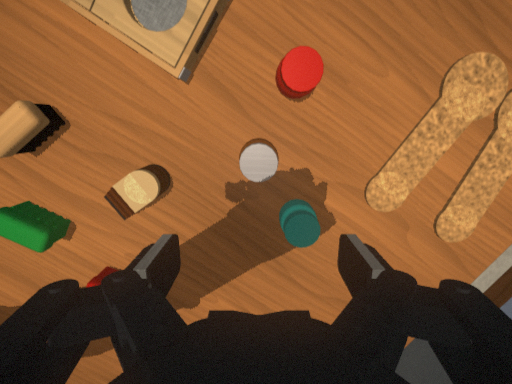

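The wrist view shows the small jar's lid at (258,162), with the red jar at (301,70) and the turquoise one at (300,223). Both stand clear of the finger line, which runs horizontally in the picture.

```bash
cat >> h.py <<'E'
def blob(c,lo,hi,box,z,name):
    hsv=cv2.cvtColor(c["img"],cv2.COLOR_BGR2HSV);x0,y0,x1,y1=box
    m=cv2.inRange(hsv,lo,hi);k=np.zeros_like(m);k[y0:y1,x0:x1]=m[y0:y1,x0:x1]
    cs,_=cv2.findContours(k,cv2.RETR_EXTERNAL,cv2.CHAIN_APPROX_NONE);q=max(cs,key=cv2.contourArea)
    pts=np.array([ray(c,*a,z)[:2] for a in q[:,0]],np.float32)
    M=cv2.moments(pts.reshape(-1,1,2));ce=np.array([M["m10"],M["m01"]])/M["m00"]
    r=cv2.minAreaRect(pts)
    print(name,"px",q[:,0].mean(0).round(1),"cent",ce.round(4),"rect",np.round(r[0],4),np.round(r[1],4),round(r[2],1))
    return ce
E
python3 - <<'E'
from h import *
c=load("w1")
ce=blob(c,(0,0,120),(180,50,255),(235,135,285,190),.062,"jar")
print("move cm",100*(ce-[0.5526,-0.3606]))
E
```

```text
jar px [258.3 161.9] cent [ 0.5681 -0.3502] rect [ 0.5683 -0.3497] [0.0435 0.0445] 61.5
move cm [1.54776094 1.03529101]
```

```bash
python3 -m jog '[[1.55,1.05,-1,0],[0,0,-4,0],[0,0,-4,0],[0,0,-3,0],[0,0,-2,0],[0,0,-1.5,0],[0,0,-1,0],[0,0,-0.5,0]]'; python3 -m jog '[[0,0,0,0],[0,0,0,0]]'
```

```text
time: 2.1
ee_pos: [0.5689, -0.3494, 0.025]
tool_rot: [[0.565, -0.0, 0.825], [-0.825, 0.0, 0.565], [-0.0, -1.0, -0.0]]
ft_force: [0.4, 1.2, 0.8]
width: 1.001
time: 2.3
ee_pos: [0.5698, -0.3495, 0.0266]
tool_rot: [[0.566, 0.001, 0.825], [-0.825, -0.001, 0.566], [0.001, -1.0, 0.001]]
ft_force: [-0.5, -0.0, -1.2]
width: 0.998
```

```bash
python3 -m jog '[[0,0,0,0],[0,0,0,0],[0,0,0,0],[0,0,0,0],[0,0,0,0],[0,0,0,0]]' 1 40;python3 -m jog '[[0,0,0,0],[0,0,0,0],[0,0,0,0]]'; python3 -m jog '[[0,0,0.5,0],[0,0,1,0],[0,0,2,0],[0,0,2.5,0],[0,0,2.5,0],[0,0,2.5,0],[0,0,2,0],[0,0,1,0]]'
python3 - <<'E'
from plant import manip
import cv2,numpy as np
c=manip.camera("wrist");cv2.imwrite("pics/w2.png",c["img"]);print(manip.sense()['width'])
E
```

```text
time: 2.9
ee_pos: [0.5699, -0.3446, 0.0306]
tool_rot: [[0.567, 0.0, 0.823], [-0.823, 0.005, 0.567], [-0.003, -1.0, 0.003]]
ft_force: [-14.0, 16.0, 51.2]
width: 0.0
time: 3.2
ee_pos: [0.5716, -0.3465, 0.0317]
tool_rot: [[0.567, 0.004, 0.824], [-0.824, 0.001, 0.567], [0.001, -1.0, 0.004]]
ft_force: [-13.0, 13.9, 48.8]
width: -0.002
time: 4.0
ee_pos: [0.5698, -0.3498, 0.1677]
tool_rot: [[0.565, 0.002, 0.825], [-0.825, -0.001, 0.565], [0.002, -1.0, 0.001]]
ft_force: [0.0, 0.6, 0.2]
width: 0.003
-0.0011246161301151094
```

View pics/w2.png

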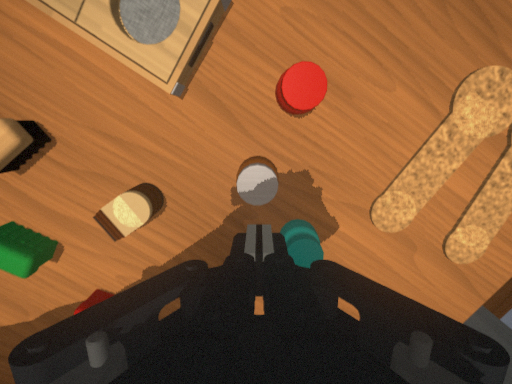

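The gripper closed to zero, so it missed the jar, and something pressed up on it at about 50 N. I'll check the geometry before moving again.

```bash
python3 - <<'E'
from plant import manip
from h import *
for n in("wrist","top","scene"):
    c=manip.camera(n);np.savez(f"{n}3.npz",**c);cv2.imwrite(f"pics/{n}3.png",c["img"])
c=load("wrist3");s=manip.sense()
print(s["ee_pos"],s["ft_force"],"tcp px",proj(c,s["ee_pos"]),"pos")
blob(c,(0,0,120),(180,50,255),(235,165,285,222),.062,"jar")
blob(c,(85,100,50),(95,255,255),(280,215,330,270),.062,"turq")
t=load("top3")
for X in [s["ee_pos"],[.568,-.35,.062]]: print("top px",proj(t,X))
k=cv2.resize(t["img"][100:200,320:430],None,fx=5,fy=5);cv2.imwrite("pics/t3.png",k)
sc=load("scene3");cv2.imwrite("pics/s3.png",cv2.resize(sc["img"][150:350,80:300],None,fx=3,fy=3))
E
```

```text
[ 0.56865169 -0.34903566  0.1646397 ] [-0.28279809 -0.96314855 -1.30526388] tcp px [255.23119244 215.92982108] pos
jar px [254.  177.9] cent [ 0.5729 -0.3422] rect [ 0.5729 -0.3414] [0.0263 0.0442] 64.8
turq px [300.1 252.7] cent [ 0.5276 -0.4376] rect [ 0.528  -0.4391] [0.036  0.0259] 59.0
top px [376.96583731 131.87016846]
top px [364.6879733  142.27048968]
```

View pics/t3.png

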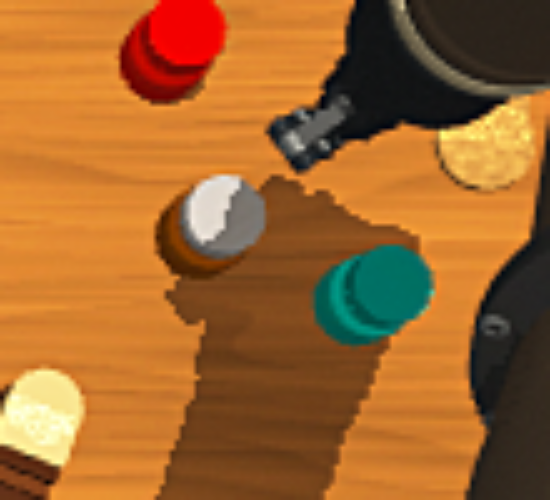

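View pics/s3.png

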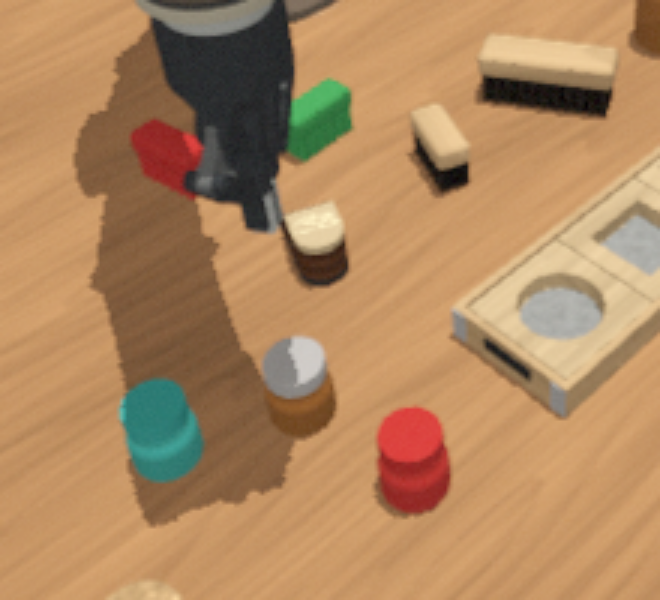

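The jar still stands upright within about 3 mm of where it was, and the turquoise jar hasn't moved. I'll descend again in stages and look before closing.

```bash
python3 -m jog '[[0,0,0,0],[0,0,0,0],[0,0,0,0],[0,0,0,0],[0,0,0,0],[0,0,0,0]]' -1 30;  python3 - <<'E'
from plant import manip
from h import *
c=manip.camera("wrist");blob(c,(0,0,70),(180,60,255),(225,145,290,220),.062,"jar")
cv2.imwrite("pics/w4.png",c["img"])
E
python3 -m jog '[[0,0,-2,0],[0,0,-3,0],[0,0,-3,0],[0,0,-3,0],[0,0,-2,0],[0,0,-0.5,0],[0,0,0,0],[0,0,0,0]]'
python3 - <<'E'
from plant import manip
from h import *
c=manip.camera("wrist");cv2.imwrite("pics/w5.png",c["img"])
s=manip.sense();print(s["ee_pos"],s["ft_force"],proj(c,s["ee_pos"]))
c=manip.camera("scene");cv2.imwrite("pics/s5.png",cv2.resize(c["img"][150:350,80:300],None,fx=3,fy=3))
E
```

```text
time: 4.8
ee_pos: [0.5691, -0.3492, 0.1656]
tool_rot: [[0.566, 0.0, 0.825], [-0.825, -0.0, 0.566], [0.0, -1.0, -0.0]]
ft_force: [0.1, 0.8, 0.4]
width: 0.991
jar px [258.3 183.9] cent [ 0.5687 -0.3498] rect [ 0.5689 -0.3495] [0.046 0.044] 34.4
time: 5.65
ee_pos: [0.57, -0.3496, 0.0319]
tool_rot: [[0.565, 0.002, 0.825], [-0.825, -0.001, 0.565], [0.002, -1.0, 0.001]]
ft_force: [0.8, 0.3, 0.7]
width: 1.002
[ 0.5701534  -0.34969357  0.03220159] [-0.77055256  0.40545519  0.54656956] [257.6556333  216.87096021]
```

View pics/w5.png

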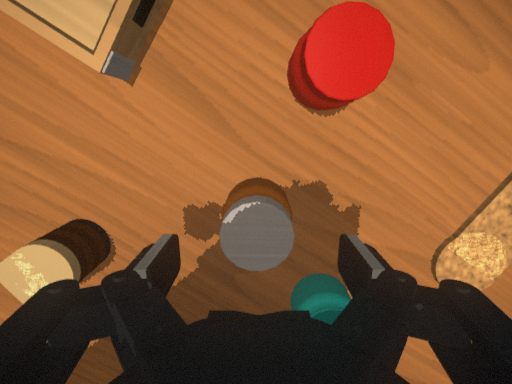

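View pics/s5.png

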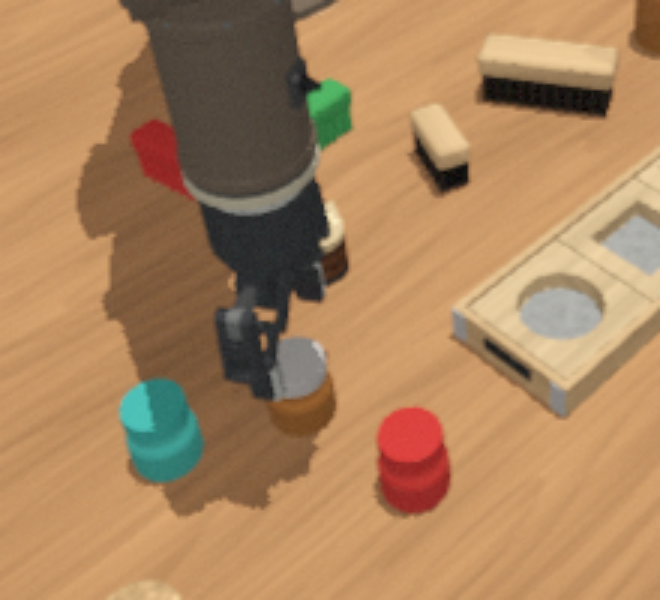

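The wrist view shows the lid at (258,235) between the open fingertips, which are at about (165,240) and (350,240). In the scene crop the fingertip at (265,395) looks close to lid height. I'll triangulate the real fingertip position from the earlier closed-finger pictures.

```bash
python3 - <<'E'
from h import *
t=load("top3");s=load("scene3")
X=[.5687,-.3490,.1646]
for z in (0,.02,.04,.06):
    Y=np.array(X)+[0,0,z]; print(z,"top crop",((proj(t,Y)-[320,100])*5).round(1),"scene crop",((proj(s,Y)-[80,150])*3).round(1))
E
```

```text
0 top crop [284.7 159.3] scene crop [270.5 262.5]
0.02 top crop [298.7 148. ] scene crop [266.  241.8]
0.04 top crop [313.2 136.3] scene crop [261.3 220.4]
0.06 top crop [328.5 124. ] scene crop [256.5 198.2]
```

The contact data agrees: the shut fingers pressed on the 62 mm lid at a reported z of 0.0317, so the real tips sit about 30 mm above the reported TCP. I'll check whether the offset also has a sideways part.

```bash
python3 - <<'E'
from h import *
X=np.array([.5687,-.3490,.1646])
w=load("wrist3");t=load("top3");s=load("scene3")
for z in (0,.01,.02,.03,.04): print(z,proj(w,X+[0,0,z]).round(1),"top",((proj(t,X+[0,0,z])-[350,105])*10).round(0),"scene",((proj(s,X+[0,0,z])-[140,190])*10).round(0))
a=cv2.resize(t["img"][105:150,350:400],None,fx=10,fy=10,interpolation=cv2.INTER_NEAREST)
b=cv2.resize(s["img"][190:240,140:190],None,fx=10,fy=10,interpolation=cv2.INTER_NEAREST)[:450]
c=cv2.resize(w["img"][180:280,210:310],None,fx=4.5,fy=4.5,interpolation=cv2.INTER_NEAREST)
cv2.imwrite("pics/ab.png",cv2.resize(np.hstack([a[:450,:450],b[:,:450]]),(800,400)));cv2.imwrite("pics/c.png",c)
E
```

```text
0 [255.2 215.8] top [269. 269.] scene [302. 475.]
0.01 [255.1 220.8] top [283. 257.] scene [294. 441.]
0.02 [255.  226.3] top [297. 246.] scene [287. 406.]
0.03 [254.8 232.5] top [312. 234.] scene [279. 371.]
0.04 [254.6 239.4] top [326. 223.] scene [271. 335.]
```

View pics/ab.png

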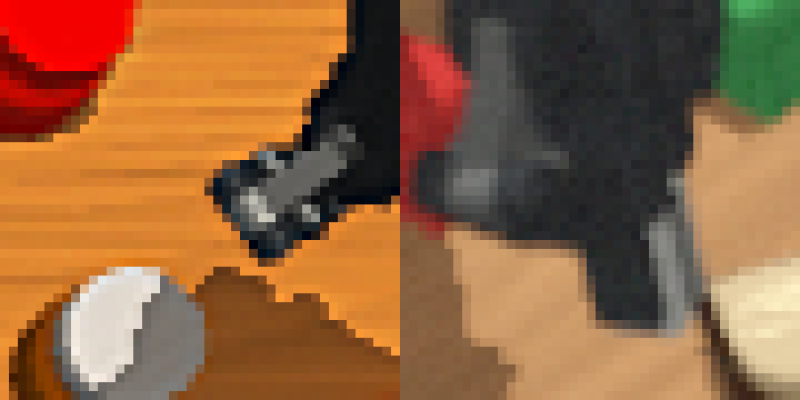

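View pics/c.png

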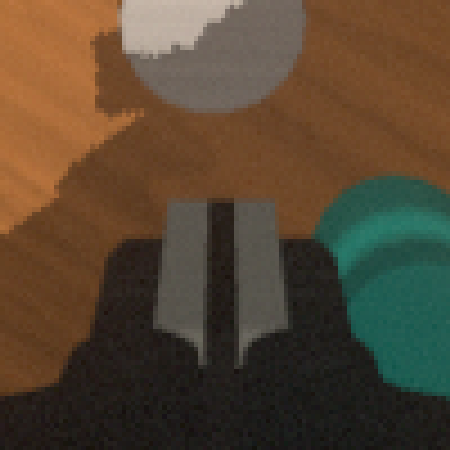

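All three views agree that the offset is about +30 mm in z only, with nothing significant sideways. I'll aim about 30 mm lower from here on.

```bash
python3 -m jog '[[0,0,-1.5,0],[0,0,-1.5,0],[0,0,-1,0],[0,0,0,0]]';python3 -m jog '[[0,0,0,0],[0,0,0,0],[0,0,0,0],[0,0,0,0],[0,0,0,0],[0,0,0,0]]' 1 40;python3 -m jog '[[0,0,0,0],[0,0,0,0]]'
```

```text
time: 6.15
ee_pos: [0.5674, -0.3483, -0.012]
tool_rot: [[0.566, -0.004, 0.825], [-0.825, 0.002, 0.566], [-0.004, -1.0, -0.002]]
ft_force: [-0.2, 0.2, -0.8]
width: 0.995
time: 6.75
ee_pos: [0.5696, -0.3493, -0.0083]
tool_rot: [[0.566, 0.001, 0.825], [-0.825, -0.001, 0.566], [0.001, -1.0, 0.001]]
ft_force: [-1.7, 0.9, 5.3]
width: 0.564
time: 6.95
ee_pos: [0.5695, -0.3494, -0.0083]
tool_rot: [[0.566, 0.001, 0.825], [-0.825, -0.001, 0.566], [0.001, -1.0, 0.0]]
ft_force: [-2.2, 1.2, 5.1]
width: 0.561
```

```bash
python3 -m jog '[[0,0,0.5,0],[0,0,1,0],[0,0,2,0],[0,0,2.5,0],[0,0,2.5,0],[0,0,2,0],[0,0,1,0],[0,0,0.5,0]]'; python3 -m jog '[[0,0,0,0],[0,0,0,0]]'
python3 - <<'E'
from plant import manip
from h import *
c=manip.camera("wrist");cv2.imwrite("pics/w6.png",c["img"])
c=manip.camera("scene");cv2.imwrite("pics/s6.png",cv2.resize(c["img"][150:350,80:300],None,fx=3,fy=3))
E
```

```text
time: 7.75
ee_pos: [0.5696, -0.3494, 0.112]
tool_rot: [[0.566, 0.002, 0.825], [-0.825, -0.001, 0.566], [0.002, -1.0, 0.001]]
ft_force: [-0.4, -0.2, -2.8]
width: 0.56
time: 7.95
ee_pos: [0.5685, -0.3489, 0.1096]
tool_rot: [[0.566, -0.001, 0.825], [-0.825, 0.001, 0.566], [-0.001, -1.0, -0.001]]
ft_force: [0.3, -0.4, -2.1]
width: 0.562
```

View pics/s6.png

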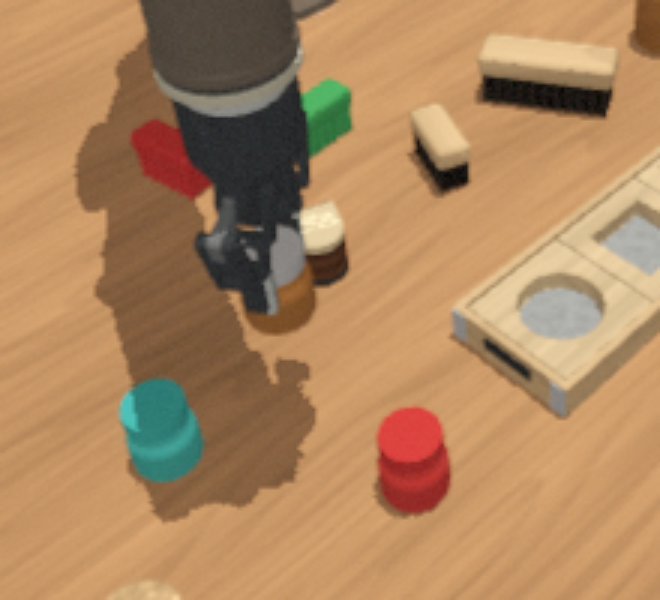

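View pics/w6.png

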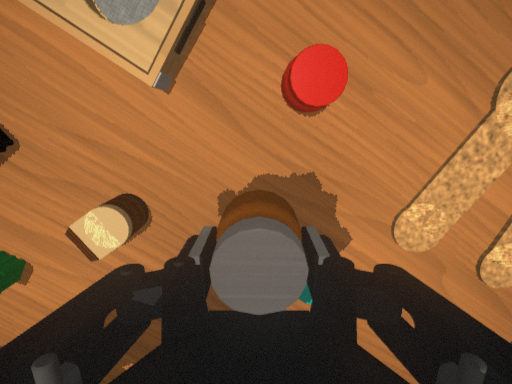

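The jar is held upright between the pads, with the lid at (258,265) in the wrist view. Carrying it to the round well, about +8.5 cm in x and +19.7 cm in y.

```bash
python3 -m jog '[[0.5,1,0,0],[1.1,2.5,0,0],[1.3,3.2,0,0],[1.4,3.3,0,0],[1.4,3.2,0,0],[1.2,3,0,0],[1,2.3,0,0],[0.6,1.2,0,0]]'; python3 -m jog '[[0,0,0,0],[0,0,0,0],[0,0,0,0]]'
python3 - <<'E'
from plant import manip
from h import *
c=manip.camera("wrist");cv2.imwrite("pics/w7.png",c["img"]);np.savez("w7.npz",**c)
c=manip.camera("top");cv2.imwrite("pics/t7.png",cv2.resize(c["img"][85:185,190:330],None,fx=5,fy=5))
E
```

```text
time: 8.85
ee_pos: [0.6551, -0.1475, 0.1102]
tool_rot: [[0.569, -0.0, 0.822], [-0.822, 0.002, 0.569], [-0.002, -1.0, 0.001]]
ft_force: [0.4, 0.1, -1.5]
width: 0.559
time: 9.15
ee_pos: [0.6534, -0.1546, 0.1105]
tool_rot: [[0.563, -0.001, 0.826], [-0.826, -0.001, 0.563], [0.001, -1.0, -0.001]]
ft_force: [0.0, -0.4, -1.7]
width: 0.557
```

View pics/w7.png

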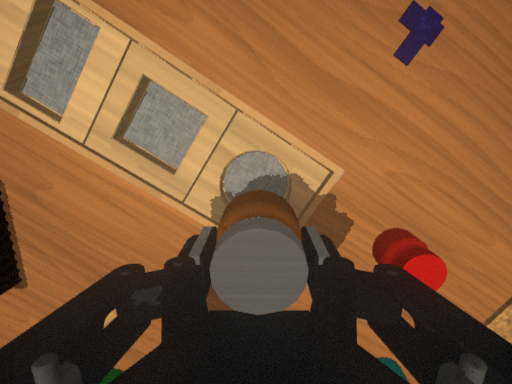

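The wrist view shows all three wells: round (256,178), square (165,123) and oblong (57,57). I'll cross-check their positions from here.

```bash
python3 - <<'E'
from h import *
c=load("w7")
g=((0,0,80),(180,60,230))
blob(c,*g,(115,70,212,178),.013,"sqfloor");blob(c,*g,(5,0,105,125),.013,"obl")
# corners of wall (z .034): right corner; joints lines between blocks at z .031
print("corner",ray(c,342,172,.034)); 
print("joint sq/rd",ray(c,237,110,.031),ray(c,184,205,.031)); print("joint ob/sq",ray(c,130,42,.031),ray(c,86,148,.031))
# round well outer rim far arc
print("round rim: left",ray(c,221,187,.031),"top",ray(c,256,150,.031),"right",ray(c,290,187,.031))
for X in [(.6537,-.152,.031),(.651,-.044,.031),(.648,.064,.031)]: print(proj(c,X))
E
```

```text
sqfloor px [163.8 124.6] cent [ 0.6507 -0.0424] rect [ 0.6507 -0.0424] [0.0629 0.0616] 1.4
obl px [58.9 58. ] cent [0.6479 0.0695] rect [0.6479 0.0696] [0.0909 0.0424] 1.6
corner [ 0.7144911  -0.21266321  0.034     ]
joint sq/rd [ 0.70529505 -0.09612807  0.031     ] [ 0.59706029 -0.10180678  0.031     ]
joint ob/sq [0.70033473 0.0118538  0.031     ] [0.59413154 0.00515087 0.031     ]
round rim: left [ 0.63438881 -0.123004    0.031     ] top [ 0.68465116 -0.13139924  0.031     ] right [ 0.67329804 -0.18025755  0.031     ]
[255.73050613 187.31530952]
[159.39208488 127.27629554]
[50.08102392 59.54246733]
```

The well positions agree to about 2 mm. Lowering the jar.

```bash
python3 -m jog '[[0,0,-1,0],[0,0,-2,0],[0,0,-2,0],[0,0,-1.5,0],[0,0,-1,0],[0,0,-0.8,0],[0,0,-0.5,0],[0,0,0,0]]'; python3 -m jog '[[0,0,0,0],[0,0,0,0]]'
python3 - <<'E'
from plant import manip
from h import *
c=manip.camera("wrist");cv2.imwrite("pics/w8.png",c["img"])
c=manip.camera("scene");cv2.imwrite("pics/s8.png",cv2.resize(c["img"][150:350,200:380],None,fx=3,fy=3))
E
```

```text
time: 10.05
ee_pos: [0.654, -0.1522, 0.0222]
tool_rot: [[0.566, -0.0, 0.825], [-0.825, 0.0, 0.566], [-0.0, -1.0, -0.0]]
ft_force: [-0.5, 0.5, -1.0]
width: 0.559
time: 10.25
ee_pos: [0.6547, -0.1522, 0.0233]
tool_rot: [[0.566, 0.001, 0.825], [-0.825, -0.0, 0.566], [0.001, -1.0, 0.001]]
ft_force: [0.4, 0.6, -0.7]
width: 0.561
```

View pics/s8.png

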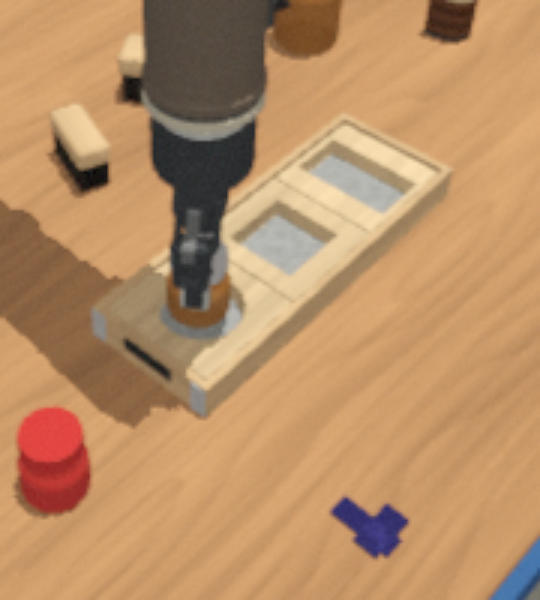

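View pics/w8.png

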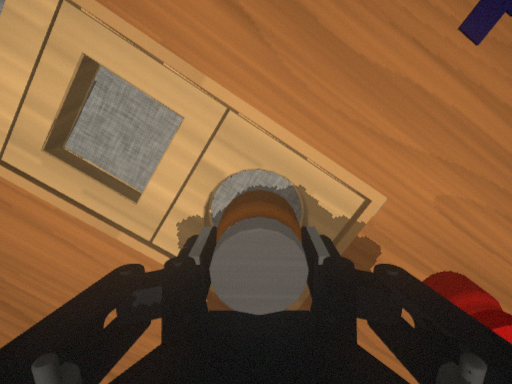

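The jar sits centred over the round well, its bottom just at the rim. I'll lower it slowly to contact.

```bash
python3 -m jog '[[0,0,-0.4,0],[0,0,-0.4,0],[0,0,-0.4,0],[0,0,-0.3,0],[0,0,0,0],[0,0,0,0]]'; python3 -m jog '[[0,0,-0.2,0],[0,0,0,0]]';python3 -m jog '[[0,0,-0.2,0],[0,0,0,0]]'
```

```text
time: 10.95
ee_pos: [0.6541, -0.1521, 0.0075]
tool_rot: [[0.566, -0.0, 0.825], [-0.825, 0.0, 0.566], [-0.0, -1.0, -0.0]]
ft_force: [0.1, -0.4, -1.6]
width: 0.563
time: 11.15
ee_pos: [0.6541, -0.1521, 0.0055]
tool_rot: [[0.566, -0.0, 0.825], [-0.825, -0.0, 0.566], [-0.0, -1.0, -0.0]]
ft_force: [0.0, 0.2, -0.4]
width: 0.56
time: 11.35
ee_pos: [0.6544, -0.1522, 0.0047]
tool_rot: [[0.565, 0.001, 0.825], [-0.825, -0.0, 0.565], [0.001, -1.0, 0.0]]
ft_force: [-3.4, 1.3, 8.0]
width: 0.561
```

Contact, at +8 N. Releasing and rising.

```bash
python3 -m jog '[[0,0,0,0],[0,0,0,0],[0,0,0,0],[0,0,0,0],[0,0,0,0]]' -1 40; python3 -m jog '[[0,0,0.5,0],[0,0,1.5,0],[0,0,3,0],[0,0,4,0],[0,0,4,0],[0,0,3,0],[0,0,1,0]]'
python3 - <<'E'
from plant import manip
from h import *
c=manip.camera("wrist");cv2.imwrite("pics/w9.png",c["img"]);np.savez("w9.npz",**c)
c=manip.camera("top");cv2.imwrite("pics/t9.png",c["img"])
E
```

```text
time: 11.85
ee_pos: [0.6541, -0.1521, 0.0035]
tool_rot: [[0.566, -0.0, 0.825], [-0.825, -0.0, 0.566], [-0.0, -1.0, -0.0]]
ft_force: [-2.1, -0.6, 0.2]
width: 0.998
time: 12.55
ee_pos: [0.6563, -0.1524, 0.1793]
tool_rot: [[0.566, 0.007, 0.825], [-0.825, -0.001, 0.566], [0.005, -1.0, 0.005]]
ft_force: [0.5, 0.2, 0.6]
width: 0.999
```

View pics/w9.png

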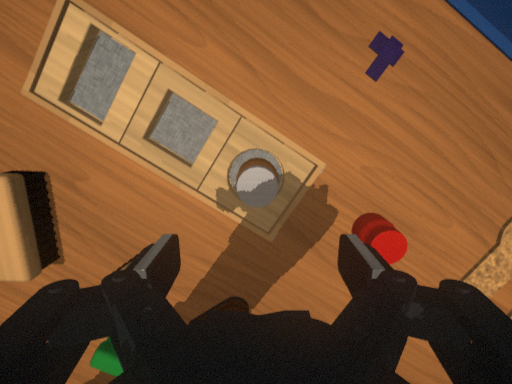

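The jar stands in the round well, lid at (257,185). Next is the small brush near (0.430,-0.082): turn by -53° and move back.

```bash
python3 -m jog '[[-2,0.6,0,-6],[-3,0.9,0,-7],[-3.2,1,0,-7],[-3.2,1,0,-7],[-3.2,1,0,-7],[-3,1,0,-7],[-2.5,0.9,0,-6],[-2.4,0.6,0,-6]]'; python3 -m jog '[[0,0,0,0],[0,0,0,0],[0,0,0,0]]'
python3 - <<'E'
from plant import manip
from h import *
c=manip.camera("wrist");cv2.imwrite("pics/w10.png",c["img"]);np.savez("w10.npz",**c)
r=np.array(manip.sense()["tool_rot"]);print(np.degrees(np.arctan2(r[1,0],r[0,0])))
E
```

```text
time: 13.45
ee_pos: [0.4267, -0.0814, 0.1724]
tool_rot: [[-0.322, -0.003, 0.947], [-0.947, 0.0, -0.322], [0.001, -1.0, -0.002]]
ft_force: [0.5, 0.2, -0.3]
width: 1.002
time: 13.75
ee_pos: [0.4296, -0.0823, 0.1733]
tool_rot: [[-0.317, -0.0, 0.948], [-0.948, -0.0, -0.317], [0.0, -1.0, -0.0]]
ft_force: [0.2, -0.2, 0.1]
width: 1.0
-108.51645261025728
```

View pics/w10.png

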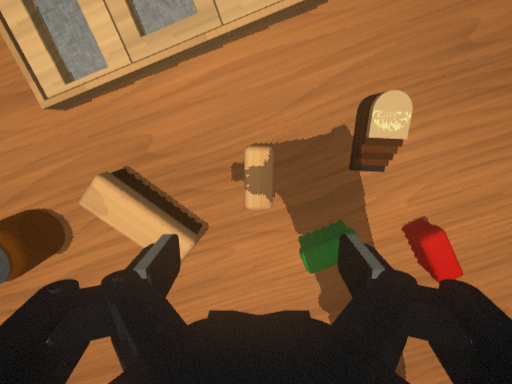

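The brush is at (259,178), aligned with the jaws. The big brush and the green block are off the finger line.

```bash
python3 - <<'E'
from h import *
c=load("w10")
ce=blob(c,(8,20,60),(30,130,255),(240,140,278,214),.050,"brush")
hsv=cv2.cvtColor(c["img"],cv2.COLOR_BGR2HSV);print(hsv[155,258],hsv[180,258],hsv[200,258],hsv[180,285],hsv[120,250])
for p in [(245,178),(273,178),(259,144),(259,210)]: print(ray(c,*p,.047))
E
```

```text
Traceback (most recent call last):
  File "h.py", line 13, in blob
    cs,_=cv2.findContours(k,cv2.RETR_EXTERNAL,cv2.CHAIN_APPROX_NONE);q=max(cs,key=cv2.contourArea)
                                                                       ~~~^^^^^^^^^^^^^^^^^^^^^^^^
ValueError: max() iterable argument is empty
```

```bash
python3 - <<'E'
from h import *
c=load("w10")
hsv=cv2.cvtColor(c["img"],cv2.COLOR_BGR2HSV);print(hsv[155,258],hsv[180,258],hsv[200,258],hsv[180,285],hsv[120,250])
P=[ray(c,*p,.047)[:2] for p in [(245,178),(273,178),(259,144),(259,210)]];print(np.round(P,4),np.mean(P,0))
blob(c,(10,40,60),(30,150,255),(236,138,282,216),.050,"brush")
E
```

```text
[ 18 140 234] [ 16 145 137] [ 16 143 223] [ 13 165 111] [ 14 169 180]
[[ 0.4366 -0.0686]
 [ 0.4261 -0.0997]
 [ 0.4687 -0.0967]
 [ 0.3938 -0.0715]] [ 0.43132055 -0.0841196 ]
brush px [258.7 176.6] cent [ 0.4323 -0.0834] rect [ 0.4321 -0.0835] [0.0332 0.076 ] 70.6
```

```bash
python3 -m jog '[[0.25,-0.1,-2,0],[0,0,-4,0],[0,0,-4,0],[0,0,-3,0],[0,0,-2,0],[0,0,-1.5,0],[0,0,-1,0],[0,0,-0.5,0]]'; python3 -m jog '[[0,0,0,0],[0,0,0,0]]'; python3 -m jog '[[0,0,0,0],[0,0,0,0],[0,0,0,0],[0,0,0,0],[0,0,0,0],[0,0,0,0],[0,0,0,0],[0,0,0,0]]' 1 40
```

```text
time: 14.6
ee_pos: [0.4316, -0.0833, -0.0074]
tool_rot: [[-0.318, -0.001, 0.948], [-0.948, 0.0, -0.318], [0.0, -1.0, -0.001]]
ft_force: [-0.4, -0.7, -0.3]
width: 1.0
time: 14.8
ee_pos: [0.4321, -0.0832, -0.006]
tool_rot: [[-0.318, 0.001, 0.948], [-0.948, -0.0, -0.318], [-0.0, -1.0, 0.001]]
ft_force: [-0.9, 0.8, -0.1]
width: 1.001
time: 15.6
ee_pos: [0.4318, -0.0831, -0.006]
tool_rot: [[-0.318, 0.001, 0.948], [-0.948, -0.0, -0.318], [-0.0, -1.0, 0.001]]
ft_force: [-1.1, 0.6, 6.2]
width: 0.388
```

Gripped: width 0.388, about 34 mm. Lifting, then looking.

```bash
python3 -m jog '[[0,0,0.5,0],[0,0,1,0],[0,0,2,0],[0,0,2.5,0],[0,0,2.5,0],[0,0,2,0],[0,0,1,0],[0,0,0.5,0]]'; python3 -m jog '[[0,0,0,0],[0,0,0,0]]'
python3 - <<'E'
from plant import manip
from h import *
c=manip.camera("wrist");cv2.imwrite("pics/w11.png",c["img"])
E
```

```text
time: 16.4
ee_pos: [0.4321, -0.0832, 0.1148]
tool_rot: [[-0.318, 0.002, 0.948], [-0.948, -0.0, -0.318], [-0.0, -1.0, 0.002]]
ft_force: [0.2, -0.4, -0.6]
width: 0.385
time: 16.6
ee_pos: [0.4311, -0.0831, 0.113]
tool_rot: [[-0.318, -0.001, 0.948], [-0.948, 0.0, -0.318], [0.0, -1.0, -0.001]]
ft_force: [0.1, -0.6, -0.9]
width: 0.388
```

View pics/w11.png

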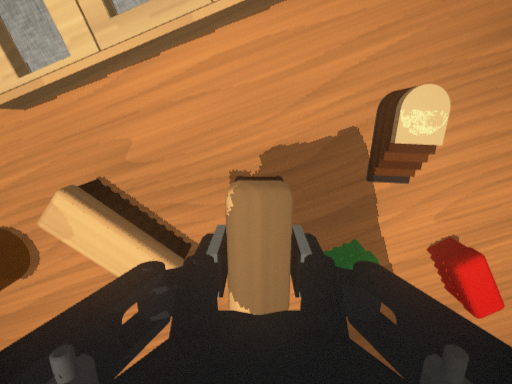

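The brush is held straight. Carrying it to the oblong well: +21.6 cm in x, +14.7 cm in y, +20°.

```bash
python3 -m jog '[[1.5,1,0,2],[2.8,1.9,0,3],[3.2,2.2,0,3],[3.4,2.3,0,3],[3.4,2.3,0,3],[3.2,2.2,0,3],[2.6,1.8,0,2],[1.5,1,0,1]]'; python3 -m jog '[[0,0,0,0],[0,0,0,0],[0,0,0,0]]'
python3 - <<'E'
from plant import manip
from h import *
c=manip.camera("wrist");cv2.imwrite("pics/w12.png",c["img"]);np.savez("w12.npz",**c)
E
```

```text
time: 17.45
ee_pos: [0.6496, 0.0674, 0.1122]
tool_rot: [[0.03, -0.001, 1.0], [-1.0, 0.001, 0.03], [-0.001, -1.0, -0.001]]
ft_force: [-0.4, -0.4, -1.1]
width: 0.39
time: 17.75
ee_pos: [0.6469, 0.0632, 0.1131]
tool_rot: [[0.025, -0.001, 1.0], [-1.0, -0.001, 0.025], [0.001, -1.0, -0.001]]
ft_force: [1.1, -0.2, -0.6]
width: 0.389
```

View pics/w12.png

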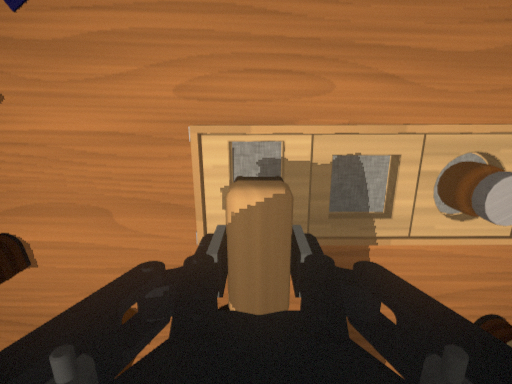

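The brush hangs over the oblong well, whose far rim runs from about (230,139) to (284,139). Checking the alignment.

```bash
python3 - <<'E'
from h import *
c=load("w12")
print(ray(c,229.5,139,.031),ray(c,285,139,.031))
print("pred far corners", proj(c,(.648+.047-.0007,.064+.027,.031)),proj(c,(.648+.047+.0007,.064-.027,.031)))
print("corner",ray(c,190,127,.034), "joint", ray(c,309,133,.031))
E
```

```text
[0.69598052 0.09148538 0.031     ] [0.69722236 0.03792451 0.031     ]
pred far corners [230.01259385 140.78118008] [285.87709683 140.62534897]
corner [0.70644283 0.12833299 0.034     ] joint [0.70340673 0.01517372 0.031     ]
```

```bash
python3 -m jog '[[0.1,0,-1,0],[0,0,-2,0],[0,0,-2,0],[0,0,-1.5,0],[0,0,-1,0],[0,0,-0.7,0],[0,0,-0.3,0],[0,0,0,0]]'; python3 -m jog '[[0,0,0,0],[0,0,0,0]]'
python3 - <<'E'
from plant import manip
from h import *
c=manip.camera("scene");cv2.imwrite("pics/s13.png",cv2.resize(c["img"][130:330,200:380],None,fx=3,fy=3))
c=manip.camera("wrist");cv2.imwrite("pics/w13.png",c["img"])
E
```

```text
time: 18.6
ee_pos: [0.6487, 0.0638, 0.0286]
tool_rot: [[0.025, 0.0, 1.0], [-1.0, -0.0, 0.025], [0.0, -1.0, 0.0]]
ft_force: [-0.6, -0.2, -0.2]
width: 0.387
time: 18.8
ee_pos: [0.6491, 0.0639, 0.0293]
tool_rot: [[0.025, 0.001, 1.0], [-1.0, 0.0, 0.025], [-0.0, -1.0, 0.001]]
ft_force: [0.5, 0.2, -0.4]
width: 0.387
```

View pics/s13.png

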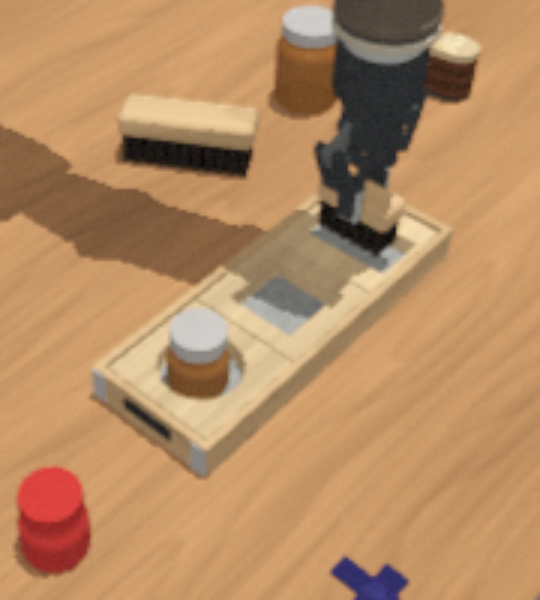

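View pics/w13.png

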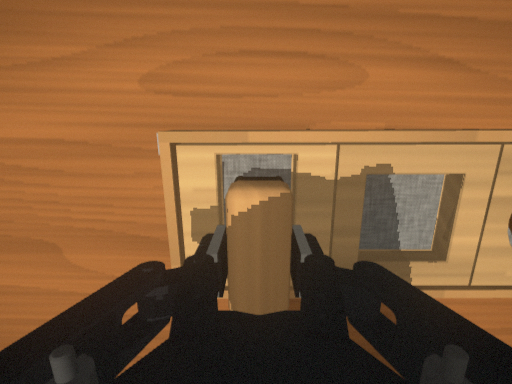

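The jar stands well in the round well, and the brush is centred over the oblong well between its side rims. Lowering it.

```bash
python3 -m jog '[[0,0,-0.5,0],[0,0,-0.5,0],[0,0,-0.5,0],[0,0,-0.3,0],[0,0,0,0],[0,0,0,0]]'; python3 -m jog '[[0,0,-0.2,0],[0,0,0,0]]';python3 -m jog '[[0,0,-0.2,0],[0,0,0,0]]'
```

```text
time: 19.5
ee_pos: [0.6486, 0.0639, 0.0105]
tool_rot: [[0.025, -0.0, 1.0], [-1.0, -0.0, 0.025], [0.0, -1.0, -0.0]]
ft_force: [-0.0, 0.1, 0.2]
width: 0.389
time: 19.7
ee_pos: [0.6486, 0.0638, 0.0085]
tool_rot: [[0.025, -0.0, 1.0], [-1.0, -0.0, 0.025], [0.0, -1.0, -0.0]]
ft_force: [0.0, 0.7, 0.2]
width: 0.387
time: 19.9
ee_pos: [0.6489, 0.0639, 0.0071]
tool_rot: [[0.025, 0.001, 1.0], [-1.0, 0.0, 0.025], [-0.0, -1.0, 0.001]]
ft_force: [-1.4, 0.4, 3.9]
width: 0.39
```

```bash
python3 -m jog '[[0,0,0,0],[0,0,0,0],[0,0,0,0],[0,0,0,0],[0,0,0,0]]' -1 40; python3 -m jog '[[0,0,0.5,0],[0,0,1.5,0],[0,0,3,0],[0,0,4,0],[0,0,4,0],[0,0,3,0],[0,0,1,0]]';python3 -m jog '[[-0.6,2,0,1],[-1.1,4,0,1],[-1.3,4.3,0,1],[-1.4,4.5,0,1],[-1.4,4.5,0,1],[-1.3,4.3,0,1],[-1.2,4,0,1],[-0.9,2.5,0,0]]'; python3 -m jog '[[0,0,0,0],[0,0,0,0],[0,0,0,0]]'
python3 - <<'E'
from plant import manip
from h import *
c=manip.camera("wrist");cv2.imwrite("pics/w14.png",c["img"]);np.savez("w14.npz",**c)
c=manip.camera("top");cv2.imwrite("pics/t14.png",cv2.resize(c["img"][85:205,90:330],None,fx=3.3,fy=3.3))
E
```

```text
time: 20.4
ee_pos: [0.6486, 0.0638, 0.0066]
tool_rot: [[0.025, -0.0, 1.0], [-1.0, -0.0, 0.025], [0.0, -1.0, -0.0]]
ft_force: [-0.2, -0.2, -0.0]
width: 1.004
time: 21.1
ee_pos: [0.6507, 0.0642, 0.1822]
tool_rot: [[0.025, 0.007, 1.0], [-1.0, 0.001, 0.025], [-0.001, -1.0, 0.007]]
ft_force: [0.9, -0.6, -0.3]
width: 0.996
time: 21.9
ee_pos: [0.553, 0.3696, 0.1757]
tool_rot: [[0.153, -0.003, 0.988], [-0.988, 0.001, 0.153], [-0.001, -1.0, -0.003]]
ft_force: [0.1, -0.3, -0.4]
width: 0.998
time: 22.2
ee_pos: [0.5568, 0.3635, 0.1761]
tool_rot: [[0.146, -0.0, 0.989], [-0.989, -0.001, 0.146], [0.001, -1.0, -0.001]]
ft_force: [0.7, -0.1, -0.8]
width: 1.0
```

View pics/w14.png

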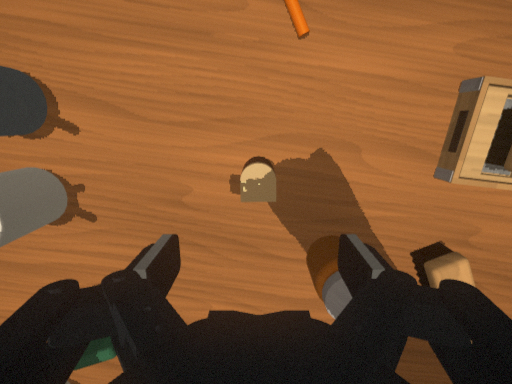

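View pics/t14.png

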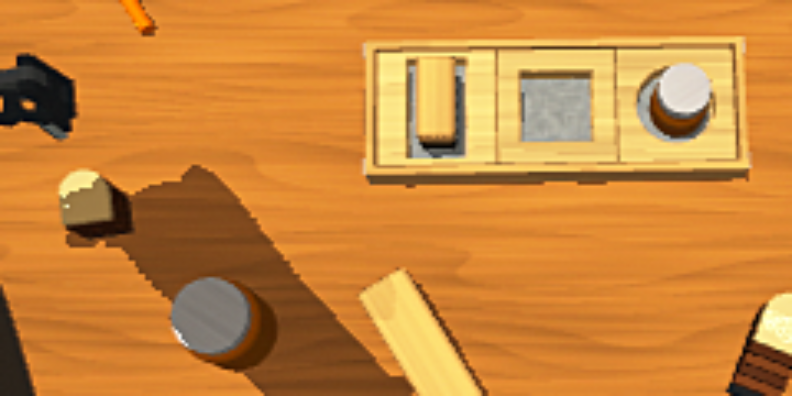

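The top view shows the brush and jar seated in their wells. The heel is at (258,182), square to the jaws, with the big jar well clear.

```bash
python3 - <<'E'
from h import *
c=load("w14")
ce=blob(c,(12,20,60),(35,150,255),(232,150,284,206),.060,"heel")
P=[ray(c,*p,.060)[:2] for p in [(240,190),(276,190),(240,201),(276,201),(258,162)]];print(np.round(P,4)); print("ctr",(P[4]+(P[2]+P[3])/2)/2)
d=P[2]-P[3];print("yaw",np.degrees(np.arctan2(-d[0],d[1])))
E
```

```text
heel px [257.9 184.4] cent [0.5544 0.3631] rect [0.5568 0.3632] [0.0467 0.0416] 8.3
[[0.5438 0.3822]
 [0.5498 0.3413]
 [0.5307 0.3805]
 [0.5367 0.3391]
 [0.5788 0.3664]]
ctr [0.55625131 0.36312257]
yaw 8.281723698528785
```

```bash
python3 -m jog '[[-0.8,-0.1,-2,0],[0,0,-4,0],[0,0,-4,0],[0,0,-3,0],[0,0,-2,0],[0,0,-1.5,0],[0,0,-1,0],[0,0,-0.7,0]]'; python3 -m jog '[[0,0,0,0],[0,0,0,0]]'; python3 -m jog '[[0,0,0,0],[0,0,0,0],[0,0,0,0],[0,0,0,0],[0,0,0,0],[0,0,0,0],[0,0,0,0],[0,0,0,0]]' 1 40
```

```text
time: 23.1
ee_pos: [0.549, 0.3636, -0.0056]
tool_rot: [[0.146, 0.0, 0.989], [-0.989, 0.0, 0.146], [-0.0, -1.0, 0.0]]
ft_force: [-0.6, 0.0, 0.7]
width: 0.998
time: 23.3
ee_pos: [0.5491, 0.3641, -0.0046]
tool_rot: [[0.147, 0.001, 0.989], [-0.989, 0.001, 0.147], [-0.0, -1.0, 0.001]]
ft_force: [-0.2, -0.0, 0.3]
width: 1.003
time: 24.1
ee_pos: [0.549, 0.3641, -0.0048]
tool_rot: [[0.147, 0.001, 0.989], [-0.989, 0.001, 0.147], [-0.0, -1.0, 0.001]]
ft_force: [-0.5, 0.2, 5.5]
width: 0.483
```

```bash
python3 -m jog '[[0,0,0.5,0],[0,0,1,0],[0,0,2,0],[0,0,2.5,0],[0,0,2.5,0],[0,0,2,0],[0,0,1,0],[0,0,0.5,0]]'; python3 -m jog '[[0,0,0,0],[0,0,0,0]]'
python3 - <<'E'
from plant import manip
from h import *
c=manip.camera("wrist");cv2.imwrite("pics/w15.png",c["img"])
c=manip.camera("scene");cv2.imwrite("pics/s15.png",cv2.resize(c["img"][80:280,250:430],None,fx=3,fy=3))
E
```

```text
time: 24.9
ee_pos: [0.549, 0.3641, 0.1159]
tool_rot: [[0.147, 0.001, 0.989], [-0.989, 0.001, 0.147], [-0.001, -1.0, 0.001]]
ft_force: [0.1, -0.3, -1.6]
width: 0.482
time: 25.1
ee_pos: [0.5481, 0.3634, 0.1136]
tool_rot: [[0.147, -0.001, 0.989], [-0.989, -0.001, 0.147], [0.001, -1.0, -0.001]]
ft_force: [-0.4, -0.1, -1.9]
width: 0.482
```

View pics/w15.png

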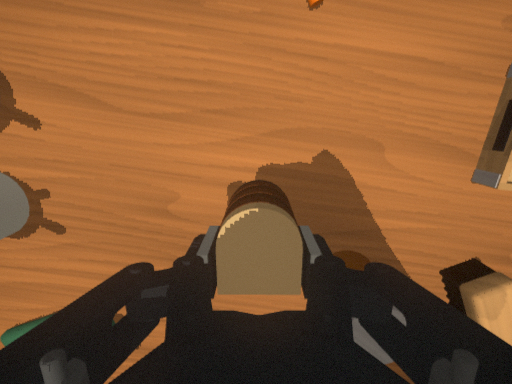

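View pics/s15.png

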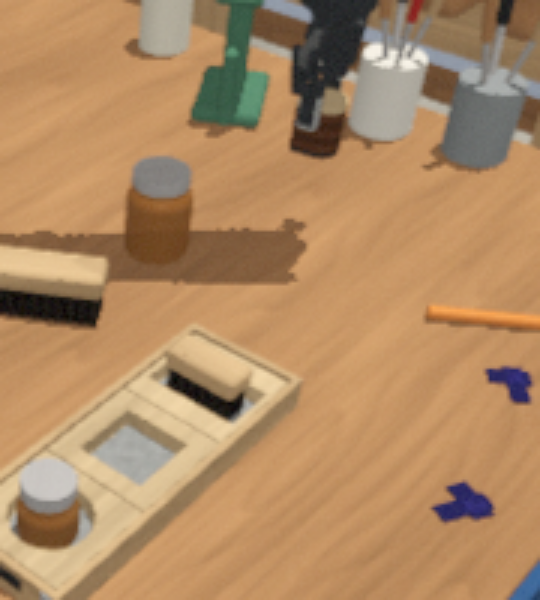

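The heel is held upright, round back forward. Carrying it to the square well: the TCP target is (0.644,-0.044), so +9.5 cm in x, -40.8 cm in y and -7°.

```bash
python3 -m jog '[[0.4,-1.5,0,0],[0.6,-2.8,0,-1],[0.8,-3.3,0,-1],[0.8,-3.3,0,-1],[0.8,-3.3,0,-1],[0.8,-3.3,0,-1],[0.8,-3.3,0,-1],[0.8,-3.3,0,-1]]'; python3 -m jog '[[0.8,-3.3,0,0],[0.8,-3.3,0,0],[0.7,-3.3,0,0],[0.6,-3,0,0],[0.5,-2.3,0,0],[0.3,-1.5,0,0],[0,0,0,0],[0,0,0,0]]';python3 -m jog '[[0,0,0,0],[0,0,0,0]]'
python3 - <<'E'
from plant import manip
from h import *
c=manip.camera("wrist");cv2.imwrite("pics/w16.png",c["img"]);np.savez("w16.npz",**c)
E
```

```text
time: 26.0
ee_pos: [0.6066, 0.1198, 0.1143]
tool_rot: [[0.023, -0.001, 1.0], [-1.0, -0.001, 0.023], [0.001, -1.0, -0.001]]
ft_force: [1.2, 0.6, -0.5]
width: 0.485
time: 26.8
ee_pos: [0.6432, -0.0433, 0.1144]
tool_rot: [[0.025, -0.001, 1.0], [-1.0, 0.001, 0.025], [-0.001, -1.0, -0.001]]
ft_force: [-0.6, 1.3, -0.9]
width: 0.483
time: 27.0
ee_pos: [0.6435, -0.0422, 0.1147]
tool_rot: [[0.028, -0.0, 1.0], [-1.0, 0.001, 0.028], [-0.001, -1.0, -0.0]]
ft_force: [0.1, -0.7, -1.4]
width: 0.485
```

View pics/w16.png

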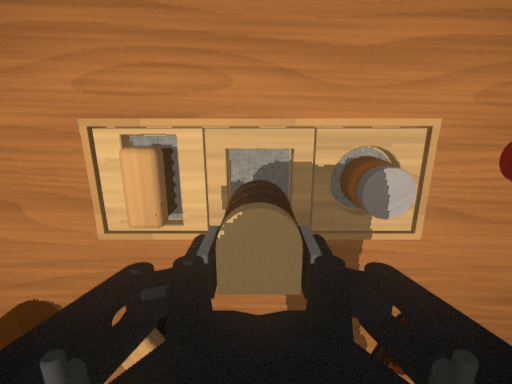

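The square well's far rim runs from (226,148) to (292,148), and the heel is lined up with it.

```bash
python3 - <<'E'
from h import *
c=load("w16")
a,b=ray(c,226,149,.031),ray(c,292,149,.031);print(a,b,"ctr",(a+b)/2-[.033,0,0])
E
python3 -m jog '[[0,0,-1,0],[0,0,-2,0],[0,0,-2,0],[0,0,-1.5,0],[0,0,-1,0],[0,0,-0.7,0],[0,0,-0.4,0],[0,0,0,0]]'; python3 -m jog '[[0,0,0,0],[0,0,0,0]]'
python3 - <<'E'
from plant import manip
from h import *
c=manip.camera("scene");cv2.imwrite("pics/s17.png",cv2.resize(c["img"][130:330,200:380],None,fx=3,fy=3))
c=manip.camera("wrist");cv2.imwrite("pics/w17.png",c["img"])
E
```

```text
[ 0.68280838 -0.00997206  0.031     ] [ 0.68451429 -0.0747063   0.031     ] ctr [ 0.65066133 -0.04233918  0.031     ]
time: 27.85
ee_pos: [0.6436, -0.0441, 0.0284]
tool_rot: [[0.025, -0.0, 1.0], [-1.0, -0.0, 0.025], [0.0, -1.0, -0.0]]
ft_force: [-0.1, -0.4, -0.2]
width: 0.481
time: 28.05
ee_pos: [0.6442, -0.0442, 0.0293]
tool_rot: [[0.025, 0.001, 1.0], [-1.0, -0.0, 0.025], [0.0, -1.0, 0.001]]
ft_force: [-0.5, 1.0, -0.9]
width: 0.484
```

View pics/s17.png

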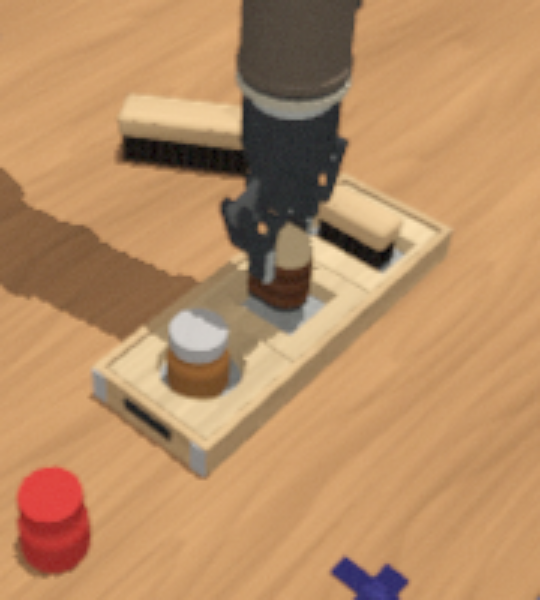

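View pics/w17.png

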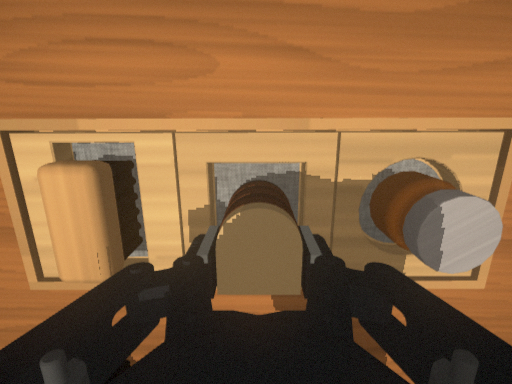

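The heel is centred at the rim. Lowering it to contact.

```bash
python3 -m jog '[[0,0,-0.5,0],[0,0,-0.5,0],[0,0,-0.4,0],[0,0,-0.3,0],[0,0,0,0],[0,0,0,0]]'; python3 -m jog '[[0,0,-0.2,0],[0,0,0,0]]';python3 -m jog '[[0,0,-0.2,0],[0,0,0,0]]'
```

```text
time: 28.75
ee_pos: [0.6436, -0.0441, 0.0115]
tool_rot: [[0.025, -0.0, 1.0], [-1.0, -0.0, 0.025], [0.0, -1.0, -0.0]]
ft_force: [0.1, 0.4, -0.8]
width: 0.49
time: 28.95
ee_pos: [0.6436, -0.0442, 0.0095]
tool_rot: [[0.025, -0.0, 1.0], [-1.0, -0.0, 0.025], [0.0, -1.0, -0.0]]
ft_force: [-0.2, -0.2, -1.6]
width: 0.483
time: 29.15
ee_pos: [0.6439, -0.0441, 0.0082]
tool_rot: [[0.025, 0.001, 1.0], [-1.0, -0.0, 0.025], [0.0, -1.0, 0.001]]
ft_force: [-0.7, -0.2, 3.9]
width: 0.484
```

Contact. Releasing, rising and backing away, then a final check.

```bash
python3 -m jog '[[0,0,0,0],[0,0,0,0],[0,0,0,0],[0,0,0,0],[0,0,0,0]]' -1 40; python3 -m jog '[[0,0,0.5,0],[0,0,1.5,0],[0,0,3,0],[0,0,4,0],[0,0,4,0],[0,0,4,0],[0,0,2,0]]';python3 -m jog '[[-2,0,0,0],[-4,0,0,0],[-4,0,0,0],[-4,0,0,0],[-3,0,0,0],[0,0,0,0],[0,0,0,0],[0,0,0,0]]'
python3 - <<'E'
from plant import manip
from h import *
s=load("scene0")
for n in("top","scene","wrist"):
    c=manip.camera(n);np.savez(f"{n}f.npz",**c);cv2.imwrite(f"pics/{n}f.png",c["img"])
t=load("topf");cv2.imwrite("pics/tf.png",cv2.resize(t["img"][85:205,90:390],None,fx=2.6,fy=2.6))
c=load("scenef");cv2.imwrite("pics/sf.png",cv2.resize(c["img"][120:320,180:380],None,fx=3,fy=3))
E
```

```text
time: 29.65
ee_pos: [0.6436, -0.0442, 0.0076]
tool_rot: [[0.025, -0.0, 1.0], [-1.0, -0.0, 0.025], [0.0, -1.0, -0.0]]
ft_force: [0.1, 0.3, -0.1]
width: 0.998
time: 30.35
ee_pos: [0.6453, -0.0441, 0.2034]
tool_rot: [[0.025, 0.006, 1.0], [-1.0, 0.0, 0.025], [0.0, -1.0, 0.006]]
ft_force: [-0.7, -0.0, -0.1]
width: 1.0
time: 31.15
ee_pos: [0.475, -0.0441, 0.1985]
tool_rot: [[0.025, 0.002, 1.0], [-1.0, 0.0, 0.025], [0.0, -1.0, 0.002]]
ft_force: [0.9, 0.0, -0.3]
width: 0.999
```

View pics/tf.png

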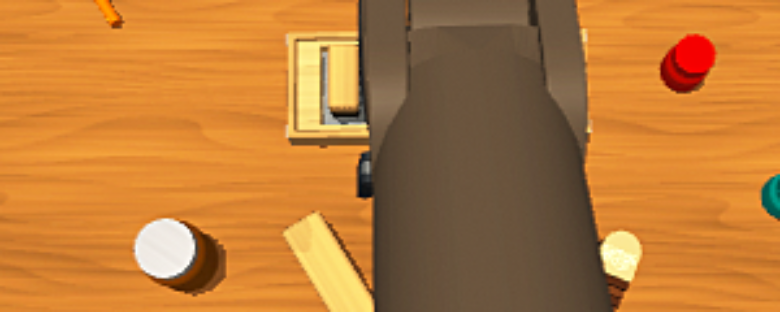

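View pics/sf.png

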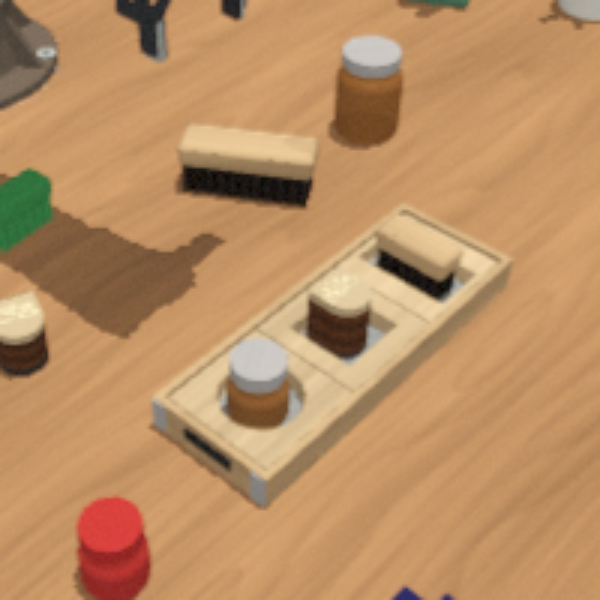

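View pics/wristf.png

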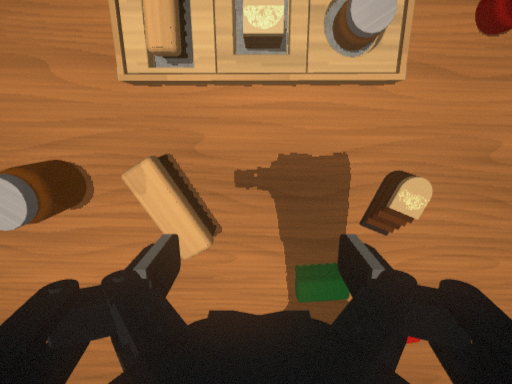

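The scene view shows all three standing in their wells and the look-alikes in place. One last check of the positions in numbers.

```bash
python3 - <<'E'
from h import *
c=load("scenef"); 
blob(c,(0,0,120),(180,50,255),(252,230,280,251),.075,"jar want .6535,-.152")
blob(c,(15,20,130),(35,200,255),(281,207,306,226),.073,"heel want .651,-.044")
w=load("wristf"); blob(w,(0,0,70),(180,60,255),(345,0,398,38),.075,"jar wrist(cut?)")
a=load("scene0")["img"].astype(int);b=c["img"].astype(int)
for n,(x0,y0,x1,y1) in dict(bigjar=(290,130,316,170),bigbrush=(238,160,290,190),wedge=(172,214,200,246)).items(): print(n,np.abs(a-b)[y0:y1,x0:x1].mean().round(2))
E
```

```text
jar want .6535,-.152 px [265.6 241.2] cent [ 0.6582 -0.1573] rect [ 0.6586 -0.158 ] [0.045  0.0543] 44.4
heel want .651,-.044 px [292.5 216.1] cent [ 0.6448 -0.0407] rect [ 0.647  -0.0437] [0.062  0.0696] 41.6
jar wrist(cut?) px [370.5  14.3] cent [ 0.6452 -0.1517] rect [ 0.6431 -0.1524] [0.0316 0.0491] 1.4
bigjar 4.19
bigbrush 4.64
wedge 6.08
```

```bash
python3 -c "
from plant import manip
print(manip.finish_job(), manip.sense()['time'])"
```

```text
the job is handed in; nothing more can be done
the job is handed in; nothing more can be done
```

I packed the caddy and handed the job in at about 31 s. The amber jar is in the round well, the small brush is bristles down in the oblong well, and the block heel is in the square well. Each was lowered until it touched the well floor (4–8 N) before I let go.

**First grasp failed:** the shut fingers pressed down on the jar's lid with about 51 N at the wrist. The pictures and that contact showed the real fingertips about 30 mm above the reported TCP, so I went 30 mm lower from then on. The jar had not measurably moved and the retry worked. The fingers did the pressing rather than the gripper's body, and it stayed under the 120 N wrist limit. I can't tell whether the judge counts it against the 40 N limit for the arm or the gripper's body.

**Last checks:**
- **Placement:** the pictures show all three standing upright in their wells, and the gripper is open and clear.
- **Position numbers:** the scene view puts the jar about 7 mm and the heel about 4–7 mm from their well centres. Those are rough, because the masks include some of the sides. The wrist view cut the jar off, so it reads about 8 mm out. The brush was judged by eye only. All of these are inside the 18 mm allowed.
- **Look-alikes:** I never touched the wedge heel, big jar or big brush, and they appear in the same places. The before-and-after image difference was small but not zero, and I did not re-measure their positions.

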